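Line up the pantry goods by height

TASK

Line up the four pantry goods (carton, soup tin, jar, flat fish tin) on the four black pads of the grey shelf board in order of height, the tallest on the pad next to the steel bookend and each next pad holding a shorter one, the shortest farthest from the bookend. Each must stand upright in the middle of its pad, and none may be knocked over on the way.

Things in the scene. Friction and masses are not known exactly. Their poses are not given: they have to be found in the camera images.
- carton_center (a point): The tallest of the goods: an upright brown cardboard carton with a paper band, 60 mm (its x) by 45 mm (its y) by 150 mm tall, about 0.3 kg. It stands upright on the table at the start. Point: its centre, half-way up; z axis up.
- souptin_center (a point): Second tallest: a round steel food tin with a paper label, 64 mm diameter (65 mm over the label), 108 mm tall, about 0.4 kg. It stands upright on the table at the start. Point: its centre, half-way up; z axis up.
- jar_center (a point): Third tallest: a round amber glass jar with a white screw lid, 60 mm diameter (lid 59 mm), 76 mm tall, about 0.3 kg. It stands upright on the table at the start. Point: its centre, half-way up; z axis up.
- fishtin_center (a point): The shortest: a flat round gold-lacquered fish tin with a paper label and a ring pull on top, 66 mm diameter (67 mm over the label), 42 mm tall, about 0.2 kg. It stands upright on the table at the start. Point: its centre, half-way up; z axis up.
- pad_a_top (a point): Leftmost (as the robot sees it, +y) of four round black rubber pads, 76 mm across and 2 mm thick, fixed in a row about 100 mm apart on a light grey shelf board (90 mm deep, 560 mm long, 12 mm thick, lying on the table about square to the robot). Point: centre of the pad's top face, 14 mm above the table. x axis: across the row, away from the robot; y axis: along the row, to the robot's left; z up.
- pad_b_top (a point): Second from the left of four round black rubber pads, 76 mm across and 2 mm thick, fixed in a row about 100 mm apart on a light grey shelf board (90 mm deep, 560 mm long, 12 mm thick, lying on the table about square to the robot). Point: centre of the pad's top face, 14 mm above the table. x axis: across the row, away from the robot; y axis: along the row, to the robot's left; z up.
- pad_c_top (a point): Third from the left of four round black rubber pads, 76 mm across and 2 mm thick, fixed in a row about 100 mm apart on a light grey shelf board (90 mm deep, 560 mm long, 12 mm thick, lying on the table about square to the robot). Point: centre of the pad's top face, 14 mm above the table. x axis: across the row, away from the robot; y axis: along the row, to the robot's left; z up.
- pad_d_top (a point): Rightmost (-y) of four round black rubber pads, 76 mm across and 2 mm thick, fixed in a row about 100 mm apart on a light grey shelf board (90 mm deep, 560 mm long, 12 mm thick, lying on the table about square to the robot). Point: centre of the pad's top face, 14 mm above the table. x axis: across the row, away from the robot; y axis: along the row, to the robot's left; z up.
- bookend: Dark steel bookend fixed on one end of the shelf board, left or right from start to start, about 80 mm beyond the last pad: a flat foot 85 mm across the row by 60 mm along it, with a 4 mm upright plate in the middle, square to the row, 85 mm wide and 113 mm tall. Origin: centre of the foot's underside, on the board's top. (The other end of the board carries a low white tray of clips, 22 mm tall.)

How it is judged (in metres and radians):
At the end, for the whole second after the job is handed in: Counting from the bookend, the pads hold carton, soup tin, jar, fish tin; each has its centre within 15 mm (horizontally) of its pad's centre, stands on the pad (no more than 6 mm above it), is upright within 0.1 rad and is at rest (angle between each of carton_center, souptin_center, jar_center, fishtin_center's own z axis and vertical below 0.1 rad and height (world z) of carton_center below 0.095 m and linear speed of each of carton, souptin, jar, fishtin below 0.02 m/s and height (world z) of souptin_center below 0.074 m and height (world z) of jar_center below 0.058 m and height (world z) of fishtin_center below 0.041 m and ((horizontal distance between bookend and pad_a_top below 0.15 m and horizontal distance between carton_center and pad_a_top below 0.015 m and horizontal distance between souptin_center and pad_b_top below 0.015 m and horizontal distance between jar_center and pad_c_top below 0.015 m and horizontal distance between fishtin_center and pad_d_top below 0.015 m) or (horizontal distance between bookend and pad_d_top below 0.15 m and horizontal distance between carton_center and pad_d_top below 0.015 m and horizontal distance between souptin_center and pad_c_top below 0.015 m and horizontal distance between jar_center and pad_b_top below 0.015 m and horizontal distance between fishtin_center and pad_a_top below 0.015 m))); the robot touches nothing.
It fails at once if the carton is knocked over (leans more than 0.8 rad) (angle between carton_center's own z axis and vertical above 0.8 rad).
It fails at once if the soup tin is knocked over (leans more than 0.8 rad) (angle between souptin_center's own z axis and vertical above 0.8 rad).
It fails at once if the jar is knocked over (leans more than 0.8 rad) (angle between jar_center's own z axis and vertical above 0.8 rad).
It fails at once if the fish tin is knocked over (leans more than 0.8 rad) (angle between fishtin_center's own z axis and vertical above 0.8 rad).
It also fails if it takes over 96 s, if anything falls off the work surface, if the arm or the gripper's body presses on something with over 40 N, if the wrist force passes 120 N, or if a joint passes its speed limit or range.

ROBOT

A 6-joint arm with a two-finger parallel gripper is mounted at the origin on the work surface. World frame = base frame: x ahead of the robot, y to its left, z up, the work surface at z = 0. Lengths are in m, angles in degrees, forces in N, time in s.
With the tool pointing down it reaches from about 0.35 to 0.875 m from the base axis. Payload 4.2 kg.
Tool frame: the origin (TCP) lies between the finger pads; the fingertips stand 25 mm ahead of it and the grasp point (between the pads) lies 6 mm ahead of it (r.tips_ahead is the distance from the TCP to the fingertips, in m); z points along the fingers, y is the direction in which the jaws open and shut (so a half turn about z gives the same grasp; the last joint's range is limited). The gripper opens to 87 mm and grips with 3 to 60 N. Pads are 19 mm wide; open, the fingers measure 117 mm over their backs; the gripper's body (75 mm by 190 mm) begins 51 mm behind the grasp point.
Start: joints at [14.817, 22.042, 0.453, 0, -68.411, -14.817], TCP at [0.625, 0, 0.224] pointing down, gripper open.
Joint ranges: [-179.83, 179.83], [-69.29, 118.12], [-61.27, 80.66], [-181.25, 117.63], [-171.15, -9.14], [-177.46, 177.46]. Speed limits (degrees/s): [159.86, 159.86, 180, 180, 180, 180].

INTERFACE

Orientations are given as a 3x3 rotation matrix whose columns are the frame's x, y, z axes.
In Python, from station import r, vision, finish_job gives the robot as it stands.
- The arm moves only by the shell command python3 -m jog 'ROWS'. ROWS is a JSON object of lists of equal length, an entry for each row: "rot": the turn, a rotation vector about the world's x, y, z in degrees, a list of three; "delta_pos": the shift along the world's x, y, z in mm, a list of three; "grip": the opening in per cent of the stroke, from 0 (shut) to 100 (fully open). A call has 1 to 10 rows; each row shifts and turns the commanded pose from where the row before left it; what a row does not reach is not made up. A row lasts 1/12 s, in which the tool goes at most 41.7 mm and 7.16 degrees, less where a joint would pass 70% of its speed; a pose out of reach is approached as far as the arm can. A call with a gripper value outside its range is refused whole. The fingers move at their own pace and stop on an object; the grip force is fixed at half the most. Time passes only in rows, so rows that do not move let the fingers close. It gives the time, the measured TCP pose, the force and the opening at its end, in the units of the state.
- r.sense(): the state, without advancing time (a new reading comes with each control period).
- vision.capture(name): name is "scene" or "side" or "wrist"; returns a dict with "frame" (400x640x3 uint8, red, green, blue), "K" (3x3 intrinsics, pixels), "xyz" and "orientation" of the camera in the world. Camera axes: x right, y up, looking along -z (the intrinsics and any distortion apply to the point x, -y, -z); pixel columns grow to the right and rows downward; lengths in m; the calibration is good to about 2 mm. A picture is of the moment at which its call begins. There is no depth.
- finish_job(): hands the job in, once; it reports no verdict.
The state is a dict: "time_s": time; "joints": joint angles; "joint_velocities": joint speeds; "effort": joint torques, N m; "tcp_pos": TCP position; "ee_rot": TCP orientation; "wrist_force": force on the tool from outside, world axes, zero at the start; "moment": the same for the moment, N m; "gripper_width": opening from 0.0 (shut) to 1.0 (fully open).
Only numpy, scipy, OpenCV 4.12 (cv2) and the standard library are available. Lean on these libraries where they do the work, as an engineer would, in place of code of your own. Each camera call takes 0.05 s, during which the arm holds its last target. There are 200 camera calls.

## Working session

There is one attempt and no reset: what is moved stays moved. The work goes in short steps, Python scripts to look and compute and a shell command to move; the robot and the scene stay as the last step left them, time stands still between calls to the robot, and variables do not carry over. Pictures are saved under pics/ and viewed, about 12 in all and at most 16, crops included, and the job is handed in when it is done.

```bash
mkdir -p pics
cat > h.py <<'E'
import numpy as np, cv2
from station import r, vision
def cap(n, fn=None):
    c=vision.capture(n)
    if fn: cv2.imwrite('pics/'+fn, np.ascontiguousarray(c['frame'][:,:,::-1]))
    return c
def ray(c,u,v):
    K=np.array(c['K']);d=np.linalg.inv(K)@np.array([u,v,1.])
    d=np.array(c['orientation'])@np.array([d[0],-d[1],-d[2]])
    return np.array(c['xyz']),d/np.linalg.norm(d)
def onz(c,u,v,z):
    o,d=ray(c,u,v);return o+d*(z-o[2])/d[2]
def two(c1,p1,c2,p2):
    o1,d1=ray(c1,*p1);o2,d2=ray(c2,*p2)
    t=np.linalg.lstsq(np.stack([d1,-d2],1),o2-o1,rcond=None)[0]
    a,b=o1+t[0]*d1,o2+t[1]*d2
    return (a+b)/2,np.linalg.norm(a-b)
def proj(c,P):
    q=np.array(c['orientation']).T@(np.array(P)-np.array(c['xyz']))
    p=np.array(c['K'])@np.array([q[0],-q[1],-q[2]]);return p[:2]/p[2]
E
python3 - <<'E'
from h import *
import pickle
cs={n:cap(n,n+'1.png') for n in('scene','side','wrist')}
pickle.dump(cs,open('c1.pkl','wb'))
for n,c in cs.items(): print(n,{k:np.round(v,3).tolist() if k!='frame' else '' for k,v in c.items()if k!='frame' })
print(r.sense())
E
```

```text
scene {'K': [[508.08, 0.0, 315.562], [0.0, 508.08, 203.777], [0.0, 0.0, 1.0]], 'xyz': [1.195, -0.024, 0.98], 'orientation': [[0.042, -0.806, 0.59], [0.999, 0.033, -0.025], [0.001, 0.591, 0.807]]}
side {'K': [[493.817, 0.0, 324.621], [0.0, 493.817, 190.716], [0.0, 0.0, 1.0]], 'xyz': [0.064, -0.696, 0.726], 'orientation': [[0.825, 0.336, -0.455], [-0.565, 0.494, -0.66], [0.003, 0.802, 0.597]]}
wrist {'K': [[338.357, 0.0, 323.598], [0.0, 338.357, 202.007], [0.0, 0.0, 1.0]], 'xyz': [0.625, -0.079, 0.385], 'orientation': [[-1.0, -0.001, 0.001], [0.001, -0.958, -0.287], [0.001, -0.287, 0.958]]}
{'time_s': 0.15, 'joints': array([ 1.48173474e+01,  2.20791187e+01,  3.99679332e-01, -1.85735405e-02,
       -6.84108480e+01, -1.48163867e+01]), 'joint_velocities': array([-0.09652187, -0.08294704,  0.22507853,  0.07151633, -0.0148476 ,
       -0.06954292]), 'effort': array([ 3.86667998e-04, -3.91052306e+01,  1.87588084e+01,  4.22235444e+00,
        1.23758311e-02, -1.38926293e-04]), 'tcp_pos': array([6.24567972e-01, 1.84844840e-05, 2.23645163e-01]), 'ee_rot': array([[-1.02658218e-04, -9.99998714e-01, -1.60047817e-03],
       [-9.99999988e-01,  1.02836942e-04, -1.11586846e-04],
       [ 1.11751291e-04,  1.60046669e-03, -9.99998713e-01]]), 'wrist_force': array([-0.27990103,  0.38404847,  0.8459163 ]), 'moment': array([-0.02066948,  0.01547471,  0.03908458]), 'gripper_width': 0.9987462682674703}
```

View pics/scene1.png

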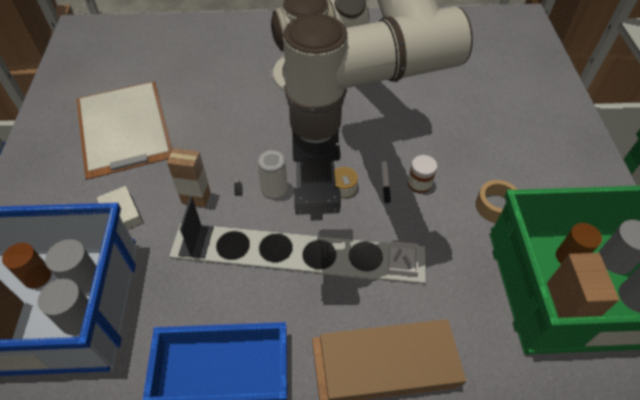

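View pics/side1.png

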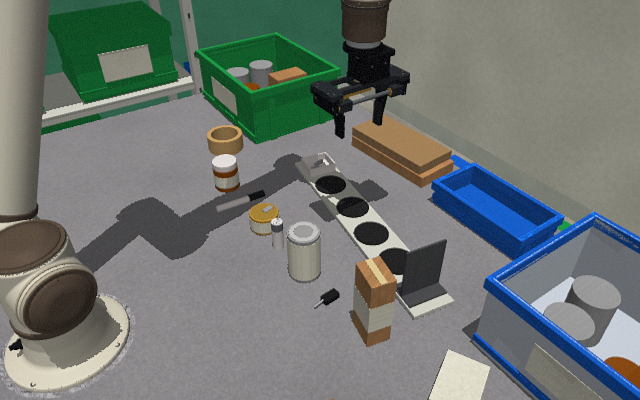

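Scene view: the bookend is at image left (192,228), which is -y, so the order is carton→d, soup→c, jar→b, fish→a. The carton is at (190,178), soup tin (272,173), fish tin (345,182) partly under the gripper, and jar (423,172). The side view shows all of them clearly: carton (375,300), soup (304,252), fish (264,218) with a shaker beside it (278,233), jar (226,173).

Run:
```python
from h import *
import pickle
cs=pickle.load(open('c1.pkl','rb'))
for n in('scene','side','wrist'):
    f=cs[n]['frame']; g=f.max(2)
    m=(g<50).astype(np.uint8)
    if n=='scene': m[:195]=0
    for c in cv2.findContours(m,0,1)[0]:
        a=cv2.contourArea(c)
        if 200<a<3000 and len(c)>5:
            (x,y),(w,h),t=cv2.fitEllipse(c)
            print(n,a,round(x,1),round(y,1),round(w,1),round(h,1),'fill',round(a/(np.pi*w*h/4),2),np.round(onz(cs[n],x,y,.014),4))
f=cs['side']['frame'][120:370,180:480,::-1]
cv2.imwrite('pics/sidec.png',cv2.resize(f,None,fx=2.4,fy=2.4,interpolation=2))
```

```text
scene 757.0 8.2 309.0 20.5 58.5 fill 0.8 [ 0.7288 -0.6334  0.014 ]
scene 433.5 37.5 270.8 21.4 30.4 fill 0.85 [ 0.6419 -0.5984  0.014 ]
scene 665.5 365.3 256.7 26.4 32.2 fill 1.0 [0.6365 0.1088 0.014 ]
scene 652.0 319.4 254.5 26.7 31.2 fill 0.99 [0.6267 0.0087 0.014 ]
scene 611.5 275.3 247.6 25.7 30.4 fill 1.0 [ 0.6052 -0.0883  0.014 ]
scene 609.5 232.5 245.1 25.2 31.0 fill 1.0 [ 0.5946 -0.1833  0.014 ]
scene 293.5 569.5 246.6 21.7 30.8 fill 0.56 [0.6296 0.5642 0.014 ]
scene 444.0 523.9 269.5 7.8 92.4 fill 0.78 [0.6822 0.4468 0.014 ]
scene 818.5 193.7 230.7 22.3 53.2 fill 0.88 [ 0.5525 -0.2734  0.014 ]
scene 500.0 321.3 205.9 19.8 40.8 fill 0.79 [0.4951 0.0191 0.014 ]
side 930.0 62.0 310.1 39.2 69.3 fill 0.44 [0.0052 0.0607 0.014 ]
side 1749.0 413.7 267.2 45.1 66.9 fill 0.74 [ 0.6087 -0.2195  0.014 ]
side 557.0 371.0 233.4 21.5 33.1 fill 1.0 [ 0.6018 -0.092   0.014 ]
side 471.0 352.3 206.8 19.4 31.2 fill 0.99 [0.6238 0.0048 0.014 ]
side 392.5 330.2 184.4 17.1 29.3 fill 1.0 [0.6322 0.1058 0.014 ]
side 256.0 379.2 107.6 10.9 36.6 fill 0.82 [0.9924 0.3544 0.014 ]
side 634.0 364.0 19.2 45.3 47.0 fill 0.38 [1.4887 1.0642 0.014 ]
wrist 1605.0 217.8 266.0 39.9 67.6 fill 0.76 [0.7528 0.1131 0.014 ]
```

View pics/sidec.png

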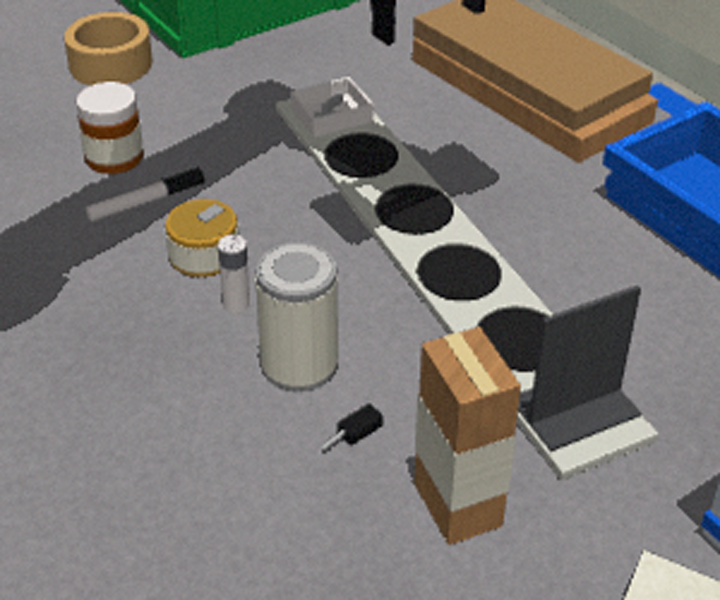

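View pics/wrist1.png

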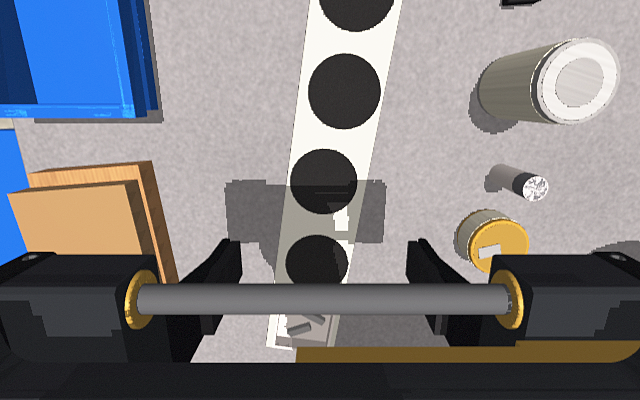

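The crop shows clear tops: soup at full-image (304,232), jar lid (224,162), fish (264,212), carton (376,272), and a shaker right beside the fish tin at (277,221). The wrist view shows soup top (580,80), fish top (498,245), shaker (537,188), and pads b and c at (324,181) and (344,91).

Run:
```python
from h import *
import pickle
cs=pickle.load(open('c1.pkl','rb'))
S,C,W=cs['side'],cs['scene'],cs['wrist']
P={'a':(330.2,184.4,365.3,256.7),'b':(352.3,206.8,319.4,254.5),'c':(371,233.4,275.3,247.6)}
for k,(a,b,c,d) in P.items(): print(k,two(S,(a,b),C,(c,d)))
print('b,c SW',two(S,(352.3,206.8),W,(324,181)),two(S,(371,233.4),W,(344,91)), onz(W,324,181,.014),onz(W,344,91,.014))
for k,s,w,z in(('soup',(303.8,231.7),(580,80),.108),('fish',(263.8,212.5),(498,245),.042),('shk',(276.7,221.2),(537,188),.06)):
    print(k,two(S,s,W,w),onz(S,*s,z))
for k,s,w,z in(('soup',(303.8,231.7),(272,159),.108),('jar',(224.2,161.7),(424,164),.076),('fish',(263.8,212.5),(345,180),.042),('cart',(375.6,272.5),(185,158),.15)):
    print(k,two(S,s,C,w),onz(S,*s,z),onz(C,*w,z))
for q in((422,350),(475,328),(518,383),(463,403)): print(onz(S,q[0]/2.4+180,q[1]/2.4+120,.15))
```

```text
a (array([0.63462154, 0.10923532, 0.01083487]), np.float64(0.00014458316187423984))
b (array([0.62573651, 0.00809759, 0.01132113]), np.float64(0.0014726194571568422))
c (array([ 0.6036921 , -0.08889339,  0.01109034]), np.float64(0.0011456282874443104))
b,c SW (array([0.62467802, 0.00729322, 0.01221482]), np.float64(0.0020220481491147087)) (array([ 0.60346948, -0.08892102,  0.01099165]), np.float64(0.0013632288077279602)) [0.62399536 0.00763827 0.014     ] [ 0.60314636 -0.08838046  0.014     ]
soup (array([ 0.42827519, -0.09502192,  0.10818375]), np.float64(0.0030532469490352127)) [ 0.42892411 -0.09650811  0.108     ]
fish (array([0.43121981, 0.07442507, 0.03869208]), np.float64(0.0009698814985666914)) [0.4295186  0.07007932 0.042     ]
shk (array([ 4.21828031e-01, -9.20417930e-05,  7.11336138e-02]), np.float64(0.003359253896457029)) [0.42826763 0.00959145 0.06      ]
soup (array([ 0.42868182, -0.09262002,  0.10711564]), np.float64(0.005319222428511272)) [ 0.42892411 -0.09650811  0.108     ] [ 0.42709772 -0.0906566   0.108     ]
jar (array([0.42773086, 0.26214077, 0.07229323]), np.float64(0.0033311988238194506)) [0.42592608 0.25421395 0.076     ] [0.42917275 0.26230903 0.076     ]
fish (array([0.43442339, 0.07914507, 0.03314596]), np.float64(0.0013444504000240355)) [0.4295186  0.07007932 0.042     ] [0.44214628 0.07768187 0.042     ]
cart (array([ 0.4494504 , -0.27888255,  0.14419082]), np.float64(0.003409518225958767)) [ 0.44624573 -0.28469013  0.15      ] [ 0.45338434 -0.2758493   0.15      ]
[ 0.42910935 -0.25509178  0.15      ]
[ 0.47219572 -0.25888296  0.15      ]
[ 0.46290973 -0.31451957  0.15      ]
[ 0.42213116 -0.30775596  0.15      ]
```

```bash
python3 -m jog '{"delta_pos":[[-17.5,-28,3],[-17.5,-28,3],[-17.5,-28,3],[-17.5,-28,3],[-17.5,-28,3],[-17.5,-28,3],[-17.5,-28,3],[-17.5,-28,3],[-17.5,-28,3],[-17.5,-28,3]],"rot":[[0,0,-0.75],[0,0,-0.75],[0,0,-0.75],[0,0,-0.75],[0,0,-0.75],[0,0,-0.75],[0,0,-0.75],[0,0,-0.75],[0,0,-0.75],[0,0,-0.75]],"grip":[100,100,100,100,100,100,100,100,100,100]}'; python3 -m jog '{"delta_pos":[[0,0,0],[0,0,0]],"rot":[[0,0,0],[0,0,0]],"grip":[100,100]}'
python3 - <<'E'
from h import *
import pickle
c=cap('wrist','w2.png');s=cap('scene','s2.png');pickle.dump((c,s),open('c2.pkl','wb'))
st=r.sense();print(st['tcp_pos'],st['ee_rot'],c['xyz'])
m=(s['frame'].max(2)<50).astype(np.uint8);m[:195]=0
for k in cv2.findContours(m,0,1)[0]:
    a=cv2.contourArea(k)
    if 400<a<1000:
        (x,y),(w,h),t=cv2.fitEllipse(k); print(a,round(x,1),round(y,1),a/(np.pi*w*h/4),onz(s,x,y,.014))
E
```

```text
time_s: 0.98
tcp_pos: [0.4487, -0.281, 0.2545]
ee_rot: [[-0.131, -0.991, -0.0], [-0.991, 0.131, 0.0], [-0.0, 0.0, -1.0]]
wrist_force: [0.6, -0.1, -0.1]
gripper_width: 0.994
time_s: 1.15
tcp_pos: [0.449, -0.2811, 0.2544]
ee_rot: [[-0.134, -0.991, 0.0], [-0.991, 0.134, 0.0], [-0.0, -0.0, -1.0]]
wrist_force: [0.3, 0.1, -0.6]
gripper_width: 0.998
[ 0.44999298 -0.2797062   0.25414317] [[-1.30622317e-01 -9.91432149e-01 -3.23337443e-04]
 [-9.91432134e-01  1.30622180e-01  4.12400951e-04]
 [-3.66632519e-04  3.74435899e-04 -9.99999863e-01]] [ 0.43848971 -0.35942262  0.41550696]
774.0 8.3 309.0 0.7949094136086122 [ 0.72890952 -0.63312123  0.014     ]
511.5 36.8 271.6 0.8562090939180185 [ 0.64391133 -0.59920077  0.014     ]
619.5 318.9 254.6 0.9978138958428924 [0.62707223 0.00748545 0.014     ]
615.5 275.3 247.7 0.9966295970057919 [ 0.60524934 -0.08827671  0.014     ]
620.5 232.4 245.0 0.9951524773620716 [ 0.594412   -0.18349741  0.014     ]
528.5 524.0 269.3 0.7948906239686938 [0.68187182 0.44708915 0.014     ]
894.5 195.2 229.1 0.8016237428318699 [ 0.548516  -0.2704093  0.014    ]
```

View pics/w2.png

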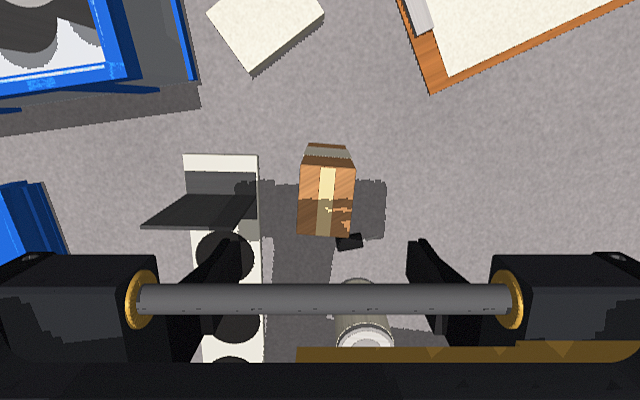

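Wrist view: the carton top is a quad with corners near (302,166), (355,166), (350,237), (297,235), centred between the fingers. The board's edges are vertical in the image, so the tool's yaw matches the board's.

Run:
```python
from h import *
import pickle
c,s=pickle.load(open('c2.pkl','rb')); 
h=cv2.cvtColor(c['frame'],cv2.COLOR_RGB2HSV)
q=[(302,166),(355,166),(350,237),(297,235)]
P=[onz(c,*p,.15) for p in q];print(np.round(P,4),np.mean(P,0))
for i in range(4):
    d=P[(i+1)%4]-P[i];print(np.linalg.norm(d),np.degrees(np.arctan2(d[1],d[0])))
cs=pickle.load(open('c1.pkl','rb'));print(two(c,(326,201),cs['side'],(375.6,272.5)))
#pads via wrist
f=c['frame'];m=(f.max(2)<60).astype(np.uint8)
print(onz(c,225,257,.014))
```

```text
[[ 0.4624 -0.3122  0.15  ]
 [ 0.4207 -0.3066  0.15  ]
 [ 0.4314 -0.2467  0.15  ]
 [ 0.4755 -0.2545  0.15  ]] [ 0.44750667 -0.28002705  0.15      ]
0.0420803095949999 172.30461431522323
0.0608064502928736 79.84113785241978
0.044816255422745775 -10.012121302017068
0.05917759629618102 -102.84630226306261
(array([ 0.44810073, -0.28098334,  0.1464784 ]), np.float64(0.002463907609541392))
[ 0.592335   -0.18289002  0.014     ]
```

```bash
python3 -m jog '{"delta_pos":[[-2,0,-10],[0,0,-18],[0,0,-18],[0,0,-18],[0,0,-18],[0,0,-18],[0,0,-18],[0,0,-14],[0,0,0],[0,0,0]],"rot":[[0,0,-2.5],[0,0,0],[0,0,0],[0,0,0],[0,0,0],[0,0,0],[0,0,0],[0,0,0],[0,0,0],[0,0,0]],"grip":[100,100,100,100,100,100,100,100,100,100]}'; python3 -m jog '{"delta_pos":[[0,0,0],[0,0,0],[0,0,0],[0,0,0],[0,0,0],[0,0,0],[0,0,0],[0,0,0],[0,0,0],[0,0,0]],"rot":[[0,0,0],[0,0,0],[0,0,0],[0,0,0],[0,0,0],[0,0,0],[0,0,0],[0,0,0],[0,0,0],[0,0,0]],"grip":[0,0,0,0,0,0,0,0,0,0]}'
```

```text
time_s: 2.08
tcp_pos: [0.4483, -0.2791, 0.1219]
ee_rot: [[-0.172, -0.985, -0.002], [-0.985, 0.172, 0.0], [0.0, 0.002, -1.0]]
wrist_force: [0.2, -0.2, 0.7]
gripper_width: 1.001
time_s: 2.92
tcp_pos: [0.448, -0.28, 0.1226]
ee_rot: [[-0.174, -0.985, 0.0], [-0.985, 0.174, -0.0], [0.0, -0.0, -1.0]]
wrist_force: [-0.8, 0.1, 1.3]
gripper_width: 0.514
```

```bash
python3 -m jog '{"delta_pos":[[0,0,6],[0,0,12],[0,0,18],[0,0,18],[0,0,18],[0,0,20],[0,0,20],[0,0,18],[0,0,0],[0,0,0]],"rot":[[0,0,0],[0,0,0],[0,0,0],[0,0,0],[0,0,0],[0,0,0],[0,0,0],[0,0,0],[0,0,0],[0,0,0]],"grip":[0,0,0,0,0,0,0,0,0,0]}'; python3 -m jog '{"delta_pos":[[5,12,0],[10,20,0],[15,20,0],[20,20,0],[20,14,0],[20,10,0],[20,0,0],[20,0,0],[15,0,0],[0,0,0]],"rot":[[0,0,0],[0,0,0.5],[0,0,0.5],[0,0,0.5],[0,0,0.5],[0,0,0.5],[0,0,0],[0,0,0],[0,0,0],[0,0,0]],"grip":[0,0,0,0,0,0,0,0,0,0]}';python3 -m jog '{"delta_pos":[[0,0,0],[0,0,0],[0,0,0]],"rot":[[0,0,0],[0,0,0],[0,0,0]],"grip":[0,0,0]}'
python3 - <<'E'
from h import *
import pickle
c=cap('wrist','w3.png');s=cap('side','d3.png');pickle.dump((c,s),open('c3.pkl','wb'))
print(r.sense()['tcp_pos'])
a=c['frame'];b=s['frame'][50:350,180:560]
cv2.imwrite('pics/v3.png',np.vstack([cv2.resize(a[:300],(640,300)),cv2.resize(b[:,:],(380,300)) if 0 else np.pad(b,((0,0),(0,260),(0,0)))])[:,:,::-1])
E
```

```text
time_s: 3.75
tcp_pos: [0.4478, -0.2796, 0.2522]
ee_rot: [[-0.174, -0.985, 0.001], [-0.985, 0.174, 0.001], [-0.001, -0.001, -1.0]]
wrist_force: [0.1, 0.9, -4.1]
gripper_width: 0.517
time_s: 4.58
tcp_pos: [0.5945, -0.1833, 0.2484]
ee_rot: [[-0.13, -0.991, -0.004], [-0.992, 0.13, 0.001], [-0.0, 0.004, -1.0]]
wrist_force: [-0.0, -0.2, -4.5]
gripper_width: 0.52
time_s: 4.83
tcp_pos: [0.5918, -0.184, 0.2515]
ee_rot: [[-0.131, -0.991, -0.002], [-0.991, 0.131, 0.0], [-0.0, 0.002, -1.0]]
wrist_force: [0.6, 0.2, -3.4]
gripper_width: 0.52
[ 0.5922015  -0.18403809  0.25235385]
```

View pics/v3.png

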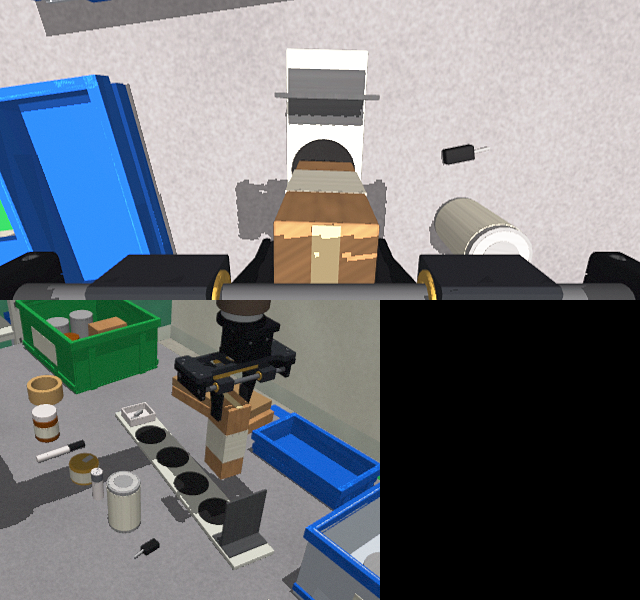

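The carton is held upright above pad d. The pad's upper edge shows in the wrist view at (323,139), and pad d is now clear of the carton in the side view at about (393,260).

Run:
```python
from h import *
import pickle
c,s=pickle.load(open('c3.pkl','rb'));cs=pickle.load(open('c1.pkl','rb'))
sc=pickle.load(open('c2.pkl','rb'))[1]
f=s['frame'];m=(f.max(2)<50).astype(np.uint8)
for k in cv2.findContours(m,0,1)[0]:
    a=cv2.contourArea(k);x0,y0,w0,h0=cv2.boundingRect(k)
    if 150<a<3000 and 300<x0<430:
        (x,y),(w,h),t=cv2.fitEllipse(k);print(a,x0,y0,w0,h0,round(x,1),round(y,1),round(a/(np.pi*w*h/4),2),onz(s,x,y,.014))
print(onz(c,323,139,.014))
print('sceneproj',proj(s,[.593,-.184,.014]))
# pad d in wrist: fit circle on back-projected boundary
g=c['frame'].max(2)
pts=[]
for col in range(296,352,3):
    rr=[v for v in range(125,175) if g[v,col]<70]
    if rr: pts.append(onz(c,col,rr[0]-.5,.014)[:2])
pts=np.array(pts)
from scipy.optimize import least_squares
for R in(.038,):
    o=least_squares(lambda p:np.hypot(*(pts-p).T)-R,[.593,-.184],loss='soft_l1',f_scale=.001);print(R,o.x,o.cost)
```

```text
580.0 378 248 31 29 393.8 260.8 0.93 [ 0.58759459 -0.18329771  0.014     ]
579.5 354 222 35 23 371.1 233.1 0.99 [ 0.60253394 -0.09129322  0.014     ]
473.5 337 197 32 20 352.3 206.7 1.0 [0.62413098 0.00497005 0.014     ]
381.0 316 176 30 18 330.3 184.6 0.99 [0.63164413 0.10481163 0.014     ]
220.0 419 129 18 24 426.7 139.1 0.83 [0.98086062 0.13102158 0.014     ]
495.5 397 11 61 51 426.5 39.1 0.19 [1.54294671 0.71751086 0.014     ]
[ 0.58765278 -0.2195807   0.014     ]
sceneproj [396.0560428  259.95628996]
0.038 [ 0.5932344  -0.18174536] 6.74724930232492e-07
```

```bash
python3 -m jog '{"delta_pos":[[1,1,-10],[0,0,-18],[0,0,-18],[0,0,-18],[0,0,-18],[0,0,-14],[0,0,-10],[0,0,-5],[0,0,-3],[0,0,0]],"rot":[[0,0,0],[0,0,0],[0,0,0],[0,0,0],[0,0,0],[0,0,0],[0,0,0],[0,0,0],[0,0,0],[0,0,0]],"grip":[0,0,0,0,0,0,0,0,0,0]}';python3 -m jog '{"delta_pos":[[0,0,-1],[0,0,0],[0,0,0]],"rot":[[0,0,0],[0,0,0],[0,0,0]],"grip":[0,0,0]}'
```

```text
time_s: 5.77
tcp_pos: [0.594, -0.183, 0.1383]
ee_rot: [[-0.13, -0.991, -0.0], [-0.991, 0.13, -0.0], [0.0, 0.0, -1.0]]
wrist_force: [-0.6, 1.2, -3.7]
gripper_width: 0.518
time_s: 6.02
tcp_pos: [0.5944, -0.183, 0.1383]
ee_rot: [[-0.13, -0.991, 0.002], [-0.991, 0.13, -0.0], [-0.0, -0.002, -1.0]]
wrist_force: [-0.0, -0.3, -3.7]
gripper_width: 0.521
```

```bash
python3 -m jog '{"delta_pos":[[0,0,-1],[0,0,-0.7],[0,0,0],[0,0,0]],"rot":[[0,0,0],[0,0,0],[0,0,0],[0,0,0]],"grip":[0,0,0,0]}'
```

```text
time_s: 6.35
tcp_pos: [0.5944, -0.1831, 0.1367]
ee_rot: [[-0.13, -0.991, 0.001], [-0.991, 0.13, -0.0], [0.0, -0.001, -1.0]]
wrist_force: [1.2, 0.9, 1.3]
gripper_width: 0.517
```

```bash
python3 -m jog '{"delta_pos":[[0,0,0],[0,0,0],[0,0,0],[0,0,0],[0,0,0],[0,0,0],[0,0,0],[0,0,0]],"rot":[[0,0,0],[0,0,0],[0,0,0],[0,0,0],[0,0,0],[0,0,0],[0,0,0],[0,0,0]],"grip":[100,100,100,100,100,100,100,100]}'; python3 -m jog '{"delta_pos":[[0,0,6],[0,0,12],[0,0,20],[0,0,25],[0,0,25],[0,0,22],[-26,10,0],[-30,15,0],[-30,20,0],[-30,20,0]],"rot":[[0,0,0],[0,0,0],[0,0,0],[0,0,0],[0,0,0],[0,0,0],[0,0,0],[0,0,0],[0,0,0],[0,0,0]],"grip":[100,100,100,100,100,100,100,100,100,100]}'; python3 -m jog '{"delta_pos":[[-25,15,0],[-20,7,0],[-5,0,0],[0,0,0],[0,0,0]],"rot":[[0,0,0],[0,0,0],[0,0,0],[0,0,0],[0,0,0]],"grip":[100,100,100,100,100]}'
python3 - <<'E'
from h import *
import pickle
c=cap('wrist','w4.png');s=cap('side','d4.png');pickle.dump((c,s),open('c4.pkl','wb'))
print(r.sense()['tcp_pos'])
a=c['frame'];b=s['frame'][50:350,180:560]
cv2.imwrite('pics/v4.png',np.vstack([cv2.resize(a[:300],(640,300)),np.pad(b,((0,0),(0,260),(0,0)))])[:,:,::-1])
E
```

```text
time_s: 7.02
tcp_pos: [0.594, -0.183, 0.1358]
ee_rot: [[-0.131, -0.991, 0.0], [-0.991, 0.131, -0.0], [0.0, -0.0, -1.0]]
wrist_force: [-0.0, 0.9, -0.1]
gripper_width: 0.98
time_s: 7.85
tcp_pos: [0.4767, -0.1177, 0.246]
ee_rot: [[-0.132, -0.991, 0.0], [-0.991, 0.132, -0.0], [-0.0, -0.0, -1.0]]
wrist_force: [0.2, 1.1, 0.7]
gripper_width: 1.005
time_s: 8.27
tcp_pos: [0.4288, -0.0961, 0.2465]
ee_rot: [[-0.13, -0.991, 0.002], [-0.991, 0.13, -0.0], [-0.0, -0.002, -1.0]]
wrist_force: [0.3, 0.4, 0.9]
gripper_width: 0.995
[ 0.42909348 -0.09623393  0.2458633 ]
```

View pics/v4.png

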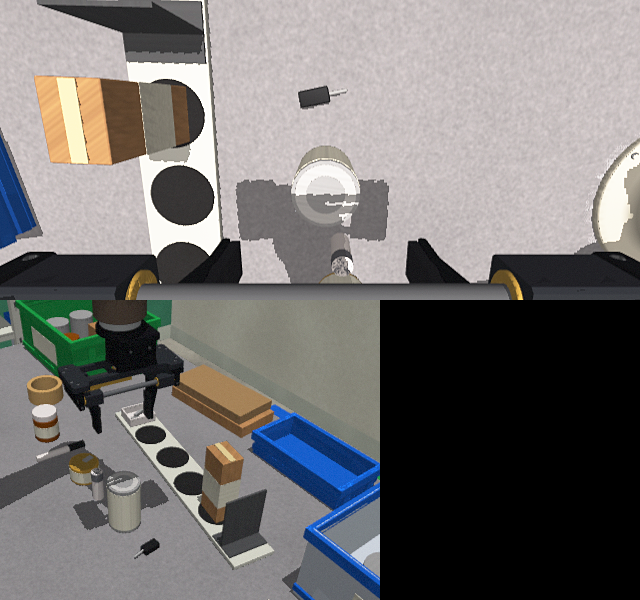

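The carton stands on pad d. The soup tin's top is at wrist (326,193), and pad c is clear at (182,195). The shaker is at about (340,265), on the +y side of the tin.

Run:
```python
from h import *
import pickle
c,s=pickle.load(open('c4.pkl','rb'));cs=pickle.load(open('c1.pkl','rb'))
print('soup',onz(c,326,193,.108),onz(c,291,193,.108),onz(c,360,193,.108), two(c,(326,193),cs['side'],(303.8,231.7)))
m=(c['frame'].max(2)<60).astype(np.uint8)
for k in cv2.findContours(m,0,1)[0]:
    a=cv2.contourArea(k);x0,y0,w0,h0=cv2.boundingRect(k)
    if 500<a<5000 and 130<x0<230:
        (x,y),(w,h),t=cv2.fitEllipse(k);print(a,x0,y0,w0,h0,round(x,1),round(y,1),round(a/(np.pi*w*h/4),2),onz(c,x,y,.014), two(c,(x,y),cs['side'],(371,233.3)))
print('shaker',onz(c,342,262,.065))
# carton base corner on the board in wrist (right-bottom dark edge)
```

```text
soup [ 0.42753467 -0.09352017  0.108     ] [ 0.45937731 -0.09769306  0.108     ] [ 0.39662015 -0.0894689   0.108     ] (array([ 0.42869776, -0.094124  ,  0.10668055]), np.float64(0.002921732692060588))
2810.5 151 166 63 59 182.2 194.9 1.0 [ 0.6030848  -0.08834067  0.014     ] (array([ 0.60568532, -0.08724136,  0.00876546]), np.float64(0.0002813988659333386))
681.0 152 79 52 68 162.5 114.6 0.16 [ 0.60159863 -0.18298802  0.014     ] (array([ 0.54058312, -0.17690742,  0.11544177]), np.float64(0.02605910624094542))
shaker [ 0.42142229 -0.00043583  0.065     ]
```

```bash
python3 -m jog '{"delta_pos":[[-1,2,-10],[0,0,-20],[0,0,-22],[0,0,-22],[0,0,-22],[0,0,-22],[0,0,-20],[0,0,-15],[0,0,-10],[0,0,0]],"rot":[[0,0,0],[0,0,0],[0,0,0],[0,0,0],[0,0,0],[0,0,0],[0,0,0],[0,0,0],[0,0,0],[0,0,0]],"grip":[100,100,100,100,100,100,100,100,100,100]}'; python3 -m jog '{"delta_pos":[[0,0,0],[0,0,0],[0,0,0],[0,0,0],[0,0,0],[0,0,0],[0,0,0],[0,0,0],[0,0,0],[0,0,0]],"rot":[[0,0,0],[0,0,0],[0,0,0],[0,0,0],[0,0,0],[0,0,0],[0,0,0],[0,0,0],[0,0,0],[0,0,0]],"grip":[0,0,0,0,0,0,0,0,0,0]}'
```

```text
time_s: 9.2
tcp_pos: [0.4262, -0.0945, 0.0802]
ee_rot: [[-0.132, -0.991, -0.006], [-0.991, 0.132, -0.001], [0.001, 0.006, -1.0]]
wrist_force: [0.0, -0.3, -0.6]
gripper_width: 0.999
time_s: 10.03
tcp_pos: [0.4277, -0.094, 0.0834]
ee_rot: [[-0.13, -0.992, 0.002], [-0.992, 0.13, -0.0], [-0.0, -0.002, -1.0]]
wrist_force: [0.2, 0.1, 5.9]
gripper_width: 0.729
```

```bash
python3 -m jog '{"delta_pos":[[0,0,6],[0,0,14],[0,0,20],[0,0,20],[0,0,14],[0,0,6],[0,0,0],[10,0,0],[20,2,0],[20,2,0]],"rot":[[0,0,0],[0,0,0],[0,0,0],[0,0,0],[0,0,0],[0,0,0],[0,0,0],[0,0,0],[0,0,0],[0,0,0]],"grip":[0,0,0,0,0,0,0,0,0,0]}'; python3 -m jog '{"delta_pos":[[25,2,0],[25,0,0],[25,0,0],[20,0,0],[15,0,0],[10,0,0],[5,0,0],[0,0,0],[0,0,0],[0,0,0]],"rot":[[0,0,0],[0,0,0],[0,0,0],[0,0,0],[0,0,0],[0,0,0],[0,0,0],[0,0,0],[0,0,0],[0,0,0]],"grip":[0,0,0,0,0,0,0,0,0,0]}'; python3 -m jog '{"delta_pos":[[0,0,-10],[0,0,-15],[0,0,-15],[0,0,-12],[0,0,-7],[0,0,-3],[0,0,-1.5],[0,0,-1],[0,0,0],[0,0,0]],"rot":[[0,0,0],[0,0,0],[0,0,0],[0,0,0],[0,0,0],[0,0,0],[0,0,0],[0,0,0],[0,0,0],[0,0,0]],"grip":[0,0,0,0,0,0,0,0,0,0]}'
```

```text
time_s: 10.87
tcp_pos: [0.4768, -0.09, 0.1612]
ee_rot: [[-0.131, -0.991, -0.003], [-0.991, 0.131, 0.0], [0.0, 0.003, -1.0]]
wrist_force: [1.3, 0.3, -2.9]
gripper_width: 0.733
time_s: 11.7
tcp_pos: [0.601, -0.088, 0.1619]
ee_rot: [[-0.131, -0.991, -0.002], [-0.991, 0.131, 0.0], [0.0, 0.002, -1.0]]
wrist_force: [-0.3, 0.2, -3.2]
gripper_width: 0.73
time_s: 12.53
tcp_pos: [0.6024, -0.088, 0.099]
ee_rot: [[-0.13, -0.991, 0.001], [-0.991, 0.13, 0.0], [-0.0, -0.001, -1.0]]
wrist_force: [0.2, -0.0, -3.7]
gripper_width: 0.729
```

```bash
python3 -m jog '{"delta_pos":[[0,0,-1],[0,0,-0.7],[0,0,0],[0,0,0]],"rot":[[0,0,0],[0,0,0],[0,0,0],[0,0,0]],"grip":[0,0,0,0]}'
```

```text
time_s: 12.87
tcp_pos: [0.6025, -0.088, 0.0975]
ee_rot: [[-0.13, -0.991, 0.001], [-0.991, 0.13, -0.0], [0.0, -0.001, -1.0]]
wrist_force: [-0.6, -0.1, 1.1]
gripper_width: 0.727
```

```bash
python3 -m jog '{"delta_pos":[[0,0,0],[0,0,0],[0,0,0],[0,0,0],[0,0,0],[0,0,0],[0,0,0],[0,0,0]],"rot":[[0,0,0],[0,0,0],[0,0,0],[0,0,0],[0,0,0],[0,0,0],[0,0,0],[0,0,0]],"grip":[100,100,100,100,100,100,100,100]}'; python3 -m jog '{"delta_pos":[[0,0,6],[0,0,14],[0,0,25],[0,0,25],[0,0,25],[-5,10,20],[-10,20,0],[-15,30,0],[-15,30,0],[-15,32,0]],"rot":[[0,0,0],[0,0,0],[0,0,0],[0,0,0],[0,0,0],[0,0,0],[0,0,0],[0,0,0],[0,0,0],[0,0,0]],"grip":[100,100,100,100,100,100,100,100,100,100]}'; python3 -m jog '{"delta_pos":[[-16,32,0],[-16,32,0],[-16,32,0],[-16,32,0],[-16,32,0],[-15,30,0],[-10,22,0],[-10,14,0],[0,0,0],[0,0,0]],"rot":[[0,0,0],[0,0,0],[0,0,0],[0,0,0],[0,0,0],[0,0,0],[0,0,0],[0,0,0],[0,0,0],[0,0,0]],"grip":[100,100,100,100,100,100,100,100,100,100]}'
python3 - <<'E'
from h import *
import pickle
c=cap('wrist','w5.png');s=cap('side','d5.png');pickle.dump((c,s),open('c5.pkl','wb'))
print(r.sense()['tcp_pos'])
a=c['frame'];b=s['frame'][50:350,180:560]
cv2.imwrite('pics/v5.png',np.vstack([cv2.resize(a[:300],(640,300)),np.pad(b,((0,0),(0,260),(0,0)))])[:,:,::-1])
E
```

```text
time_s: 13.53
tcp_pos: [0.602, -0.088, 0.0965]
ee_rot: [[-0.131, -0.991, -0.0], [-0.991, 0.131, -0.0], [0.0, 0.0, -1.0]]
wrist_force: [-0.1, -0.0, -0.6]
gripper_width: 1.002
time_s: 14.37
tcp_pos: [0.5413, 0.0347, 0.2122]
ee_rot: [[-0.132, -0.991, 0.001], [-0.991, 0.132, 0.0], [-0.0, -0.001, -1.0]]
wrist_force: [0.7, 0.7, -0.5]
gripper_width: 1.001
time_s: 15.2
tcp_pos: [0.4266, 0.2606, 0.212]
ee_rot: [[-0.128, -0.992, 0.0], [-0.992, 0.128, 0.0], [-0.0, -0.0, -1.0]]
wrist_force: [0.3, -0.5, 0.1]
gripper_width: 1.0
[0.4271911  0.25955454 0.21180522]
```

View pics/v5.png

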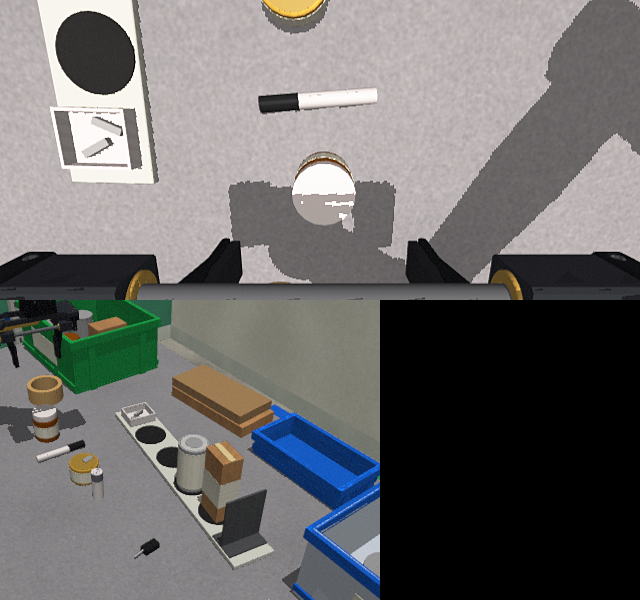

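Soup and carton stand on pads c and d. The jar lid is at wrist (324,194), and pad a is clear at (95,52).

Run:
```python
from h import *
import pickle
c,s=pickle.load(open('c5.pkl','rb'));cs=pickle.load(open('c1.pkl','rb'))
print('jar',onz(c,324,194,.076),onz(c,292,194,.076),onz(c,356,194,.076), two(c,(324,194),cs['side'],(224.2,160.5)))
m=(c['frame'].max(2)<60).astype(np.uint8)
for k in cv2.findContours(m,0,1)[0]:
    a=cv2.contourArea(k);x0,y0,w0,h0=cv2.boundingRect(k)
    if 500<a<8000 and x0<230 and y0<150:
        (x,y),(w,h),t=cv2.fitEllipse(k);print(a,x0,y0,w0,h0,round(x,1),round(y,1),round(a/(np.pi*w*h/4),2),onz(c,x,y,.014), two(c,(x,y),cs['side'],(330.2,184.5)))
print('fish near edge',onz(c,294,31,.042))
```

```text
jar [0.42699656 0.26326535 0.076     ] [0.45589187 0.25951688 0.076     ] [0.39810771 0.26701299 0.076     ] (array([0.42835174, 0.26335219, 0.07352768]), np.float64(0.002785769623387093))
4941.0 56 11 79 84 95.1 52.4 1.0 [0.63293693 0.10882759 0.014     ] (array([0.63416655, 0.10837052, 0.01148019]), np.float64(0.0004993601894152751))
fish near edge [0.43530783 0.12043636 0.042     ]
```

```bash
python3 -m jog '{"delta_pos":[[0,3.5,-10],[0,0,-20],[0,0,-22],[0,0,-22],[0,0,-22],[0,0,-22],[0,0,-20],[0,0,-14],[0,0,-10],[0,0,0]],"rot":[[0,0,0],[0,0,0],[0,0,0],[0,0,0],[0,0,0],[0,0,0],[0,0,0],[0,0,0],[0,0,0],[0,0,0]],"grip":[100,100,100,100,100,100,100,100,100,100]}'; python3 -m jog '{"delta_pos":[[0,0,0],[0,0,0],[0,0,0],[0,0,0],[0,0,0],[0,0,0],[0,0,0],[0,0,0],[0,0,0],[0,0,0]],"rot":[[0,0,0],[0,0,0],[0,0,0],[0,0,0],[0,0,0],[0,0,0],[0,0,0],[0,0,0],[0,0,0],[0,0,0]],"grip":[0,0,0,0,0,0,0,0,0,0]}';python3 -m jog '{"delta_pos":[[0,0,6],[0,0,14],[0,0,20],[0,0,20],[0,0,14],[0,0,6],[0,0,0],[0,0,0]],"rot":[[0,0,0],[0,0,0],[0,0,0],[0,0,0],[0,0,0],[0,0,0],[0,0,0],[0,0,0]],"grip":[0,0,0,0,0,0,0,0]}'
```

```text
time_s: 16.13
tcp_pos: [0.426, 0.2613, 0.0467]
ee_rot: [[-0.133, -0.991, -0.004], [-0.991, 0.133, -0.004], [0.005, 0.004, -1.0]]
wrist_force: [0.8, -0.8, 0.5]
gripper_width: 0.996
time_s: 16.97
tcp_pos: [0.4273, 0.2638, 0.0501]
ee_rot: [[-0.13, -0.991, 0.001], [-0.991, 0.13, 0.001], [-0.001, -0.001, -1.0]]
wrist_force: [-0.9, -0.6, 6.0]
gripper_width: 0.685
time_s: 17.63
tcp_pos: [0.4262, 0.263, 0.1287]
ee_rot: [[-0.131, -0.991, -0.002], [-0.991, 0.131, -0.001], [0.001, 0.002, -1.0]]
wrist_force: [0.7, -0.2, -3.7]
gripper_width: 0.68
```

```bash
python3 -m jog '{"delta_pos":[[8,-10,0],[16,-20,0],[22,-28,0],[24,-31,0],[26,-34,0],[26,-34,0],[24,-31,0],[22,-28,0],[16,-22,0],[8,-12,0]],"rot":[[0,0,0],[0,0,0],[0,0,0],[0,0,0],[0,0,0],[0,0,0],[0,0,0],[0,0,0],[0,0,0],[0,0,0]],"grip":[0,0,0,0,0,0,0,0,0,0]}'; python3 -m jog '{"delta_pos":[[5.5,-6,0],[0,0,0],[0,0,-10],[0,0,-15],[0,0,-15],[0,0,-12],[0,0,-7],[0,0,-3],[0,0,-1.5],[0,0,0]],"rot":[[0,0,0],[0,0,0],[0,0,0],[0,0,0],[0,0,0],[0,0,0],[0,0,0],[0,0,0],[0,0,0],[0,0,0]],"grip":[0,0,0,0,0,0,0,0,0,0]}';python3 -m jog '{"delta_pos":[[0,0,-1],[0,0,0],[0,0,0],[0,0,0]],"rot":[[0,0,0],[0,0,0],[0,0,0],[0,0,0]],"grip":[0,0,0,0]}';python3 -m jog '{"delta_pos":[[0,0,-1],[0,0,0],[0,0,0]],"rot":[[0,0,0],[0,0,0],[0,0,0]],"grip":[0,0,0]}'
```

```text
time_s: 18.47
tcp_pos: [0.6181, 0.0123, 0.1268]
ee_rot: [[-0.134, -0.991, -0.004], [-0.991, 0.134, -0.001], [0.001, 0.003, -1.0]]
wrist_force: [0.6, -0.1, -3.5]
gripper_width: 0.68
time_s: 19.3
tcp_pos: [0.6231, 0.01, 0.0662]
ee_rot: [[-0.129, -0.992, 0.0], [-0.992, 0.129, 0.0], [-0.0, -0.0, -1.0]]
wrist_force: [0.0, -1.0, -2.4]
gripper_width: 0.677
time_s: 19.63
tcp_pos: [0.6233, 0.0093, 0.0655]
ee_rot: [[-0.131, -0.991, 0.001], [-0.991, 0.131, 0.0], [-0.0, -0.001, -1.0]]
wrist_force: [-0.8, -0.2, -2.6]
gripper_width: 0.684
time_s: 19.88
tcp_pos: [0.6233, 0.0092, 0.0643]
ee_rot: [[-0.131, -0.991, 0.001], [-0.991, 0.131, -0.0], [-0.0, -0.001, -1.0]]
wrist_force: [0.2, -0.5, -2.4]
gripper_width: 0.682
```

```bash
python3 -m jog '{"delta_pos":[[1,-1.5,0],[0,0,-0.7],[0,0,-0.5],[0,0,0],[0,0,0]],"rot":[[0,0,0],[0,0,0],[0,0,0],[0,0,0],[0,0,0]],"grip":[0,0,0,0,0]}'
```

```text
time_s: 20.3
tcp_pos: [0.6242, 0.0078, 0.0642]
ee_rot: [[-0.13, -0.991, 0.001], [-0.991, 0.13, -0.0], [0.0, -0.001, -1.0]]
wrist_force: [-3.5, 1.0, 5.3]
gripper_width: 0.682
```

```bash
python3 -m jog '{"delta_pos":[[0,0,0],[0,0,0],[0,0,0],[0,0,0],[0,0,0],[0,0,0],[0,0,0],[0,0,0]],"rot":[[0,0,0],[0,0,0],[0,0,0],[0,0,0],[0,0,0],[0,0,0],[0,0,0],[0,0,0]],"grip":[100,100,100,100,100,100,100,100]}'; python3 -m jog '{"delta_pos":[[0,0,6],[0,0,14],[0,0,25],[0,0,25],[0,0,25],[0,0,25],[0,0,10],[-10,5,0],[-20,8,0],[-25,10,0]],"rot":[[0,0,0],[0,0,0],[0,0,0],[0,0,0],[0,0,0],[0,0,0],[0,0,0],[0,0,0],[0,0,0],[0,0,0]],"grip":[100,100,100,100,100,100,100,100,100,100]}'; python3 -m jog '{"delta_pos":[[-30,10,0],[-30,10,0],[-30,10,0],[-25,8,0],[-15,5,0],[-8,0,0],[0,0,0],[0,0,0],[0,0,0]],"rot":[[0,0,0],[0,0,0],[0,0,0],[0,0,0],[0,0,0],[0,0,0],[0,0,0],[0,0,0],[0,0,0]],"grip":[100,100,100,100,100,100,100,100,100]}'
python3 - <<'E'
from h import *
import pickle
c=cap('wrist','w6.png');s=cap('side','d6.png');pickle.dump((c,s),open('c6.pkl','wb'))
print(r.sense()['tcp_pos'])
a=c['frame'];b=s['frame'][50:350,180:560]
cv2.imwrite('pics/v6.png',np.vstack([cv2.resize(a[:300],(640,300)),np.pad(b,((0,0),(0,260),(0,0)))])[:,:,::-1])
E
```

```text
time_s: 20.97
tcp_pos: [0.6241, 0.0078, 0.0627]
ee_rot: [[-0.131, -0.991, -0.0], [-0.991, 0.131, -0.0], [0.0, 0.0, -1.0]]
wrist_force: [-0.4, -0.5, 0.7]
gripper_width: 0.997
time_s: 21.8
tcp_pos: [0.5689, 0.0308, 0.1921]
ee_rot: [[-0.132, -0.991, -0.0], [-0.991, 0.132, 0.0], [-0.0, 0.0, -1.0]]
wrist_force: [0.3, 0.4, -1.1]
gripper_width: 1.001
time_s: 22.55
tcp_pos: [0.4321, 0.0738, 0.1929]
ee_rot: [[-0.131, -0.991, 0.0], [-0.991, 0.131, 0.0], [-0.0, -0.0, -1.0]]
wrist_force: [-0.0, 0.8, -0.4]
gripper_width: 0.997
[0.4319668  0.07370399 0.19259644]
```

View pics/v6.png

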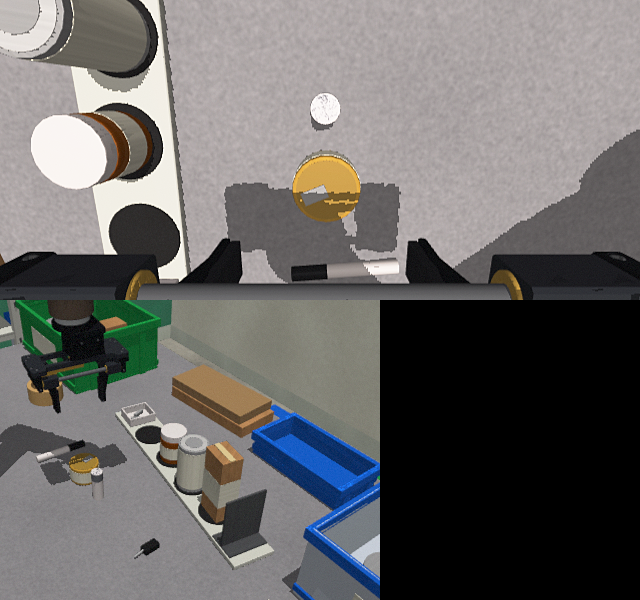

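Carton, soup and jar all stand on their pads. The fish tin's top is at wrist (326.5,188), the shaker's top at (325,108), and pad a at (145,235).

Run:
```python
from h import *
import pickle
c,s=pickle.load(open('c6.pkl','rb'));cs=pickle.load(open('c1.pkl','rb'))
print('fish',onz(c,326.5,188,.042),onz(c,292,188,.042),onz(c,361,188,.042),two(c,(326.5,188),cs['side'],(263.8,212.5)))
print('shk',two(c,(325,108),cs['side'],(276.7,220)))
m=(c['frame'].max(2)<60).astype(np.uint8)
for k in cv2.findContours(m,0,1)[0]:
    a=cv2.contourArea(k);x0,y0,w0,h0=cv2.boundingRect(k)
    if 500<a<8000 and x0<230 and y0<250:
        (x,y),(w,h),t=cv2.fitEllipse(k);print(a,x0,y0,w0,h0,round(x,1),round(y,1),round(a/(np.pi*w*h/4),2),onz(c,x,y,.014))
```

```text
fish [0.42984669 0.0749437  0.042     ] [0.4623723  0.07064208 0.042     ] [0.39732942 0.07924423 0.042     ] (array([0.43088311, 0.07543146, 0.03781977]), np.float64(0.0021712961709955403))
shk (array([0.42271164, 0.00091673, 0.07183585]), np.float64(0.002257825030278587))
1008.0 96 103 67 76 120.4 141.3 0.23 [0.62789368 0.00757265 0.014     ]
704.0 99 0 59 78 115.5 34.7 0.14 [ 0.60310595 -0.08648483  0.014     ]
```

```bash
python3 -m jog '{"delta_pos":[[-2,1.5,-10],[0,0,-20],[0,0,-24],[0,0,-24],[0,0,-22],[0,0,-20],[0,0,-16],[0,0,-12],[0,0,-7],[0,0,-3]],"rot":[[0,0,0],[0,0,0],[0,0,0],[0,0,0],[0,0,0],[0,0,0],[0,0,0],[0,0,0],[0,0,0],[0,0,0]],"grip":[100,100,100,100,100,100,100,100,100,100]}'; python3 -m jog '{"delta_pos":[[0,0,0],[0,0,0],[0,0,0],[0,0,0],[0,0,0],[0,0,0],[0,0,0],[0,0,0],[0,0,0],[0,0,0]],"rot":[[0,0,0],[0,0,0],[0,0,0],[0,0,0],[0,0,0],[0,0,0],[0,0,0],[0,0,0],[0,0,0],[0,0,0]],"grip":[0,0,0,0,0,0,0,0,0,0]}';python3 -m jog '{"delta_pos":[[0,0,6],[0,0,14],[0,0,20],[0,0,20],[0,0,14],[0,0,6],[0,0,0],[0,0,0]],"rot":[[0,0,0],[0,0,0],[0,0,0],[0,0,0],[0,0,0],[0,0,0],[0,0,0],[0,0,0]],"grip":[0,0,0,0,0,0,0,0]}'
```

```text
time_s: 23.48
tcp_pos: [0.4291, 0.0749, 0.0336]
ee_rot: [[-0.131, -0.991, -0.002], [-0.991, 0.131, -0.001], [0.002, 0.002, -1.0]]
wrist_force: [0.0, -0.1, -1.3]
gripper_width: 1.002
time_s: 24.32
tcp_pos: [0.4296, 0.0756, 0.0355]
ee_rot: [[-0.13, -0.991, 0.001], [-0.991, 0.13, 0.001], [-0.001, -0.001, -1.0]]
wrist_force: [-1.2, 0.0, 5.2]
gripper_width: 0.746
time_s: 24.98
tcp_pos: [0.4284, 0.0751, 0.1143]
ee_rot: [[-0.131, -0.991, -0.001], [-0.991, 0.131, -0.0], [0.0, 0.001, -1.0]]
wrist_force: [-0.9, -0.5, -2.0]
gripper_width: 0.748
```

```bash
python3 -m jog '{"delta_pos":[[10,2,0],[20,3,0],[25,4,0],[28,5,0],[28,5,0],[28,5,0],[25,4,0],[20,3,0],[12,2,0],[8,0,0]],"rot":[[0,0,0],[0,0,0],[0,0,0],[0,0,0],[0,0,0],[0,0,0],[0,0,0],[0,0,0],[0,0,0],[0,0,0]],"grip":[0,0,0,0,0,0,0,0,0,0]}'; python3 -m jog '{"delta_pos":[[0,0,0],[0,0,0],[0,0,-10],[0,0,-15],[0,0,-15],[0,0,-12],[0,0,-7],[0,0,-3],[0,0,-1.5],[0,0,0]],"rot":[[0,0,0],[0,0,0],[0,0,0],[0,0,0],[0,0,0],[0,0,0],[0,0,0],[0,0,0],[0,0,0],[0,0,0]],"grip":[0,0,0,0,0,0,0,0,0,0]}';python3 -m jog '{"delta_pos":[[0,0,-1],[0,0,0],[0,0,0],[0,0,0]],"rot":[[0,0,0],[0,0,0],[0,0,0],[0,0,0]],"grip":[0,0,0,0]}'
```

```text
time_s: 25.82
tcp_pos: [0.6345, 0.1084, 0.1121]
ee_rot: [[-0.131, -0.991, -0.003], [-0.991, 0.131, -0.001], [0.002, 0.003, -1.0]]
wrist_force: [0.2, -0.5, -2.0]
gripper_width: 0.749
time_s: 26.65
tcp_pos: [0.6333, 0.1084, 0.0515]
ee_rot: [[-0.13, -0.991, 0.0], [-0.991, 0.13, 0.0], [-0.0, -0.0, -1.0]]
wrist_force: [-0.1, -0.1, -1.1]
gripper_width: 0.748
time_s: 26.98
tcp_pos: [0.6333, 0.1084, 0.0508]
ee_rot: [[-0.131, -0.991, 0.001], [-0.991, 0.131, 0.0], [-0.0, -0.001, -1.0]]
wrist_force: [0.9, 0.3, -1.0]
gripper_width: 0.748
```

```bash
python3 -m jog '{"delta_pos":[[0,0,-1],[0,0,-0.7],[0,0,0],[0,0,0]],"rot":[[0,0,0],[0,0,0],[0,0,0],[0,0,0]],"grip":[0,0,0,0]}'
```

```text
time_s: 27.32
tcp_pos: [0.6334, 0.1084, 0.0496]
ee_rot: [[-0.13, -0.991, 0.001], [-0.991, 0.13, 0.0], [-0.0, -0.001, -1.0]]
wrist_force: [-2.7, -0.2, 5.1]
gripper_width: 0.743
```

```bash
python3 -m jog '{"delta_pos":[[0,0,0],[0,0,0],[0,0,0],[0,0,0],[0,0,0],[0,0,0],[0,0,0],[0,0,0]],"rot":[[0,0,0],[0,0,0],[0,0,0],[0,0,0],[0,0,0],[0,0,0],[0,0,0],[0,0,0]],"grip":[100,100,100,100,100,100,100,100]}'; python3 -m jog '{"delta_pos":[[0,0,6],[0,0,14],[0,0,25],[0,0,25],[0,0,25],[0,0,30],[0,0,30],[0,0,30],[0,0,30],[-10,0,20]],"rot":[[0,0,0],[0,0,0],[0,0,0],[0,0,0],[0,0,0],[0,0,0],[0,0,0],[0,0,0],[0,0,0],[0,0,0]],"grip":[100,100,100,100,100,100,100,100,100,100]}'; python3 -m jog '{"delta_pos":[[-15,0,0],[-20,0,0],[-20,0,0],[-20,0,0],[-15,0,0],[0,0,0],[0,0,0],[0,0,0]],"rot":[[0,0,0],[0,0,0],[0,0,0],[0,0,0],[0,0,0],[0,0,0],[0,0,0],[0,0,0]],"grip":[100,100,100,100,100,100,100,100]}'
python3 - <<'E'
from h import *
import pickle
c=cap('wrist','w7.png');s=cap('side','d7.png');sc=cap('scene','s7.png');pickle.dump((c,s,sc),open('c7.pkl','wb'))
print(r.sense()['tcp_pos'])
a=c['frame'][:300];b=s['frame'][90:310,300:480];d=sc['frame'][150:300,150:450]
t=np.zeros((300,640,3),np.uint8);t[:,:270]=cv2.resize(b,(270,300));t[:185,270:]=cv2.resize(d,(370,185))
cv2.imwrite('pics/v7.png',np.vstack([a,t])[:,:,::-1])
E
```

```text
time_s: 27.98
tcp_pos: [0.6331, 0.1083, 0.0486]
ee_rot: [[-0.131, -0.991, -0.0], [-0.991, 0.131, -0.0], [0.0, 0.0, -1.0]]
wrist_force: [0.5, -0.5, 0.5]
gripper_width: 0.997
time_s: 28.82
tcp_pos: [0.6247, 0.1083, 0.2874]
ee_rot: [[-0.131, -0.991, 0.005], [-0.991, 0.131, 0.001], [-0.002, -0.005, -1.0]]
wrist_force: [-0.1, -0.1, 0.0]
gripper_width: 1.001
time_s: 29.48
tcp_pos: [0.5337, 0.1084, 0.2841]
ee_rot: [[-0.13, -0.991, 0.001], [-0.991, 0.13, 0.0], [-0.0, -0.001, -1.0]]
wrist_force: [0.0, 0.5, 0.5]
gripper_width: 0.999
[0.53375489 0.10834338 0.28332771]
```

View pics/v7.png

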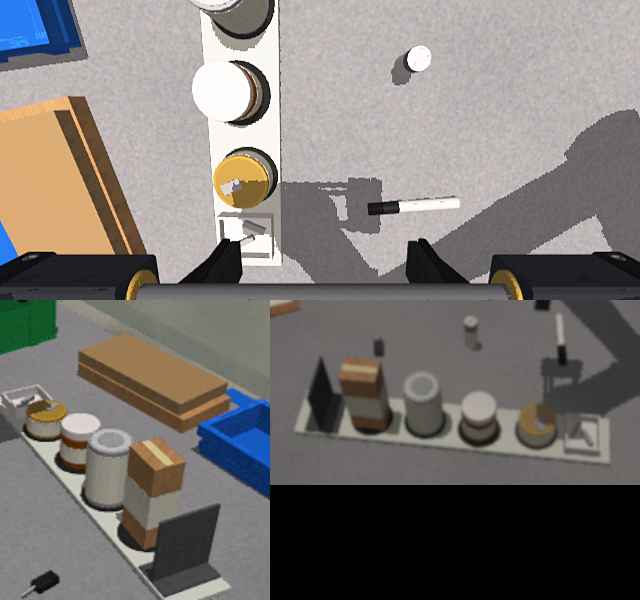

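All four stand upright in order: carton next to the bookend, then soup, jar and fish. A quick numerical check of the centres follows. In the wrist view fish top is (242,181) and jar lid (224,91). In the side view carton top is about (404,203), soup (373,193) and jar (354,181).

Run:
```python
from h import *
import pickle
c,s,sc=pickle.load(open('c7.pkl','rb'))
pad=dict(fish=(.6335,.1085),jar=(.6245,.0075),soup=(.603,-.0885),carton=(.593,-.183))
def T(u,v): return 150+(u-270)*300/370,150+v*150/185
for n,C,p,z in(('fish',c,(242,181),.056),('jar',c,(224,91),.09),('jar',s,(354,181),.09),('soup',s,(372.7,192.7),.122),('carton',s,(404,203),.164),
 ('fish',sc,T(537,116),.056),('jar',sc,T(478,103),.09),('soup',sc,T(422,84),.122),('carton',sc,T(361,66),.164)):
    print(n,p,np.round((onz(C,*p,z)[:2]-pad[n])*1000,1))
print(two(c,(224,91),s,(354,181)))
```

```text
fish (242, 181) [-2.2 -0.6]
jar (224, 91) [-3.2  0.7]
jar (354, 181) [-2.1 -6.3]
soup (372.7, 192.7) [-1.9  0.5]
carton (404, 203) [-1.3 -4.5]
fish (366.48648648648646, 244.05405405405406) [-3.5  0.1]
jar (318.64864864864865, 233.51351351351352) [-3.5 -0.7]
soup (273.2432432432432, 218.10810810810813) [-2.7  2.9]
carton (223.7837837837838, 203.51351351351352) [-3.1  1.7]
(array([0.62462668, 0.00699023, 0.0849686 ]), np.float64(0.004119042311169996))
```

All are within a few millimetres of their pads, so I'm handing in.

```bash
python3 -c "
from station import finish_job
print(finish_job())"
```

```text
the job is handed in; nothing more can be done
None
```

I put the goods on the pads in height order and handed the job in at about 30 s of the 96 s limit. The bookend is at the right (−y) end, so the carton is on pad d, the soup tin on c, the jar on b and the fish tin on a.

- **Position:** the final pictures show all four upright. The measured offsets from the pad centres are mostly within 5 mm, against the 15 mm allowed.
- **Disagreement:** the side view put the jar 6.6 mm off its pad centre, while the wrist and scene views both put it about 3.5 mm off. The two-view rays for the jar also missed each other by about 4 mm, in line with picking those pixels by eye.
- **Gripper:** the gripper is open and raised well clear of everything. Each item was lowered until the force reading showed contact, and none of the readings was above about 6 N.

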